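# Load the boring magazine for the other-hand panel

### The job

The next cabinet side is the other hand, so the boring tools must go into the aluminium magazine in the reverse of their order in the beech stand: the tool that stands nearest to you in the stand ends up farthest from you in the magazine, and so on. So that you never reach across standing tools or lose the order, move them one at a time, always taking the one nearest to you in the stand and filling the magazine from its far end towards you. Keep the tools upright and lower each one until its collar sits down on its cup, without unseating the others.

Things in the scene. Friction and masses are not known exactly. Their poses are not given: they have to be found in the camera images.
- hinge_cutter: Steel taper-shank boring tool, upright in a stand cup at the start; round, z up. Origin: bottom of the shank. Upward: 13 mm stud; taper 18 mm wide at 12 mm height to 32 mm at 60; collar 50 mm wide, 60 to 75; dark nut to grip, 36 mm wide, 75 to 114 (grip centre at 97 keeps the tips off the collar). 0.4 to 0.6 kg. On top: a flat two-winged hinge cutter, 35 mm wide, top at 134 mm.
- twist_drill: Steel taper-shank boring tool, upright in a stand cup at the start; round, z up. Origin: bottom of the shank. Upward: 13 mm stud; taper 18 mm wide at 12 mm height to 32 mm at 60; collar 50 mm wide, 60 to 75; dark nut to grip, 36 mm wide, 75 to 114 (grip centre at 97 keeps the tips off the collar). 0.4 to 0.6 kg. On top: a slim 12 mm twist drill, point up, top at 139 mm.
- fitting_cutter: Steel taper-shank boring tool, upright in a stand cup at the start; round, z up. Origin: bottom of the shank. Upward: 13 mm stud; taper 18 mm wide at 12 mm height to 32 mm at 60; collar 50 mm wide, 60 to 75; dark nut to grip, 36 mm wide, 75 to 114 (grip centre at 97 keeps the tips off the collar). 0.4 to 0.6 kg. On top: a short 20 mm wide cylindrical cutter with a centre point, top at 136 mm.
- countersink: Steel taper-shank boring tool, upright in a stand cup at the start; round, z up. Origin: bottom of the shank. Upward: 13 mm stud; taper 18 mm wide at 12 mm height to 32 mm at 60; collar 50 mm wide, 60 to 75; dark nut to grip, 36 mm wide, 75 to 114 (grip centre at 97 keeps the tips off the collar). 0.4 to 0.6 kg. On top: a 31 mm wide fluted cone, point up, top at 137 mm.
- bench_stand: Fixed beech stand, 260 x 76 mm, beside the magazine (left or right). Origin: centre of its underside, on the worktop; x runs along its row of four black cups, away from the robot (within 0.25 rad). Cup axes at x = -96 (nearest), -32, 32, 96 mm (farthest), y = 0; rims at z = 64. A seated tool's collar is on the rim, its origin at z = 4. One tool in each cup, in any order.
- magazine: Fixed aluminium magazine with dark end plates, 268 x 78 mm, empty at the start. Origin: centre of its underside; x along its four black cups, away from the robot (within 0.25 rad). Cup axes at x = -96 (nearest), -32, 32, 96 mm (farthest), y = 0; rims at z = 64. Cups are cones, 39 mm wide at the rim, 23 at the foot: 3 mm play all round; a seated tool's origin is at z = 4.

How it is judged:
By the outcome, as a careful person would: the job done as asked, in the order asked, and still so for the second after the job is handed in, with the robot touching nothing.
It also fails if it takes over 106 s, if anything falls off the work surface, if the arm or the gripper's body presses on something with over 40 N, if the wrist force passes 120 N, or if a joint passes its speed limit or range.

### The arm

A 6-joint arm with a two-finger parallel gripper is mounted at the origin on a cart in front of the work surface, level with it; the furniture and walls round the work are solid. World frame = base frame: x ahead of the robot, y to its left, z up, the work surface at z = 0. Lengths are in m, angles in rad, forces in N, time in s.
With the tool pointing down it reaches from about 0.35 to 1 m from the base axis. Payload 7.1 kg.
Tool frame: the origin (TCP) lies at the very end of the fingers, on their centre line; the grasp point (between the pads) lies 19 mm behind it; z points along the fingers, y is the line along which they close (so a half turn about z gives the same grasp; the last joint's range is limited). The gripper opens to 85 mm and grips with 20 to 120 N. Pads are 22 mm wide; open, the fingers measure 114 mm over their backs; the gripper's body (76 mm by 85 mm) begins 54 mm behind the grasp point. The pads swing forward as they close: fully open they stand 13 mm farther back than shut.
Start: joints at [-1.29, 0.423, 1.63, -0, 1.089, -0.019], TCP at [0.185, -0.597, 0.231] pointing down, gripper open.
Joint ranges: [-3, 3], [-0.9, 2.11], [0.09, 2.58], [-1.31, 4.45], [0.11, 2.69], [-2.54, 2.54]. Speed limits (rad/s): [2.39, 2.39, 3.01, 3.14, 3.14, 3.14].

### API

Orientations are given as a 3x3 rotation matrix whose columns are the frame's x, y, z axes.
In Python, from plant import bot, eoat, planner, get_image, job, finder, monitor gives the robot as it stands. Calls block until the motion is done:
- bot.move_pose(position, orientation): joint-space move of the TCP to a pose.
- bot.line_to(position, orientation=None, max_speed=0.15): straight line of the TCP; orientation=None keeps the orientation; max_speed is the mean speed in m/s.
- bot.move_joints(angles): joint-space move.
- eoat.gripper_to(opening): finger opening in m; the grip force is fixed at half the most; returns when the fingers have stopped.
- bot.hold(seconds).
- planner.solve_ik(position, orientation): joint angles nearest the present ones, or None.
- get_image(name): name is "side" or "top" or "wrist"; returns a dict with "pixels" (400x640x3 uint8, blue, green, red), "mtx" (3x3 intrinsics, pixels), "distortion" ([k1, k2, p1, p2, k3] as OpenCV has them; the pictures are not rectified), "eye" and "rotation" of the camera in the world; the wrist camera has in their place "mount" (4x4, takes a point from camera to tool coordinates, whose origin is the TCP and whose axes are the flange's). Camera axes: x right, y down, z forward; pixel columns grow to the right and rows downward; lengths in m; the calibration is good to about 2 mm. A picture is of the moment at which its call begins: read the wrist's pose just before it. There is no depth.
A pose or a line that the arm cannot do raises bot.Unreachable and nothing moves.
- job.close_job(): hands the job in; it is judged then, once.
Trained networks look in a picture, given as the dict that the camera call returned (one of the last four; its "shot" number tells which), for a name from the list of things; names that differ only in an ending like _2 or _b are one class to them, and where a whole thing is asked for, a point or a joint stands for the part that bears it (a point fixed in the world has none). Each returns a list of dicts, best first, with "p" (0 to 1); they miss things now and then, are a little off and sometimes report something else, mostly with a low value. They report only what shows in the picture. A call takes as long as a camera call.
- finder.outline_of(picture, label): "pixels" (400x640 bool, what is visible of it).
- finder.pinpoint(picture, label): "centre" ([x, y, z] in m, in the coordinates of the camera as it stood for that picture, good to about 4 mm: a listed point, or the origin of a listed thing).
Readings, each from a call of its own:
- monitor.read_time(): time.
- monitor.read_joint_positions(): joint angles.
- monitor.read_dq(): joint speeds.
- monitor.read_effort(): joint torques, N m.
- monitor.read_tool_pos(): TCP position.
- monitor.read_tool_rot(): TCP orientation.
- monitor.read_contact_force(): force on the tool from outside, world axes, zero at the start.
- monitor.read_wrist_torque(): the same for the moment, N m.
- monitor.read_width(): finger opening in m.
- monitor.read_finger_force(): force on a finger pad.
Only numpy, scipy, OpenCV 4.12 (cv2) and the standard library are available. Lean on these libraries where they do the work, as an engineer would, in place of code of your own. Each camera call takes 0.05 s, during which the arm holds its last target. There are 200 camera calls.

## Working session

There is one attempt and no reset: what is moved stays moved. The work goes in short steps, each a Python script; the robot and the scene stay as the last script left them, time stands still between calls to the robot, and variables do not carry over. Pictures are saved under pics/ and viewed, at most 14 in all, crops included, and the job is handed in when it is done.

```bash
mkdir -p pics; ls; cat > h.py <<'E'
import numpy as np, cv2
from plant import bot, eoat, planner, get_image, job, finder, monitor
TOOLS=["hinge_cutter","twist_drill","fitting_cutter","countersink"]
def cam_world(pic):
    if "mount" in pic:
        M=np.eye(4);M[:3,:3]=pic["R"];M[:3,3]=pic["t"];M=M@np.array(pic["mount"]);return M[:3,:3],M[:3,3]
    return np.array(pic["rotation"]),np.array(pic["eye"])
def shoot(n):
    R,t=monitor.read_tool_rot(),monitor.read_tool_pos()
    p=get_image(n);p["R"]=np.array(R);p["t"]=np.array(t);return p
def find(pic,l):
    R,e=cam_world(pic)
    return [(round(d["p"],2),np.round(R@np.array(d["centre"])+e,4)) for d in finder.pinpoint(pic,l)]
def ray_z(pic,uv,z):
    R,e=cam_world(pic)
    q=cv2.undistortPoints(np.array([[uv]],float),np.array(pic["mtx"]),np.array(pic["distortion"])).ravel()
    d=R@np.array([q[0],q[1],1]);return e+d*(z-e[2])/d[2]
def project(pic,P):
    R,e=cam_world(pic);r,_=cv2.Rodrigues(R.T)
    return cv2.projectPoints(np.array(P,float).reshape(-1,3),r,-R.T@e,np.array(pic["mtx"]),np.array(pic["distortion"]))[0].reshape(-1,2)
E
python3 - <<'E'
from h import *
for n in ("top","side"):
    p=shoot(n); cv2.imwrite(f"pics/{n}0.png",p["pixels"]); R,e=cam_world(p); print(n,e,R[:,2])
    for l in TOOLS+["bench_stand","magazine"]: print(l,find(p,l)[:3])
print(monitor.read_time())
E
```

```text
pics
top [ 0.46749031 -0.09681521  0.89936058] [ 0.07097849 -0.00289917 -0.99747363]
hinge_cutter [(0.77, array([ 0.6581, -0.2137,  0.0021]))]
twist_drill [(0.74, array([ 0.5917, -0.2065,  0.0022]))]
fitting_cutter [(0.81, array([ 0.5328, -0.1986,  0.0085]))]
countersink [(0.59, array([ 0.4708, -0.1897,  0.0058]))]
bench_stand [(0.77, array([ 5.638e-01, -2.029e-01,  1.000e-04]))]
magazine [(0.71, array([ 0.557 ,  0.0648, -0.    ]))]
side [0.50658884 0.58704265 0.52880855] [ 0.02101671 -0.82049469 -0.57126768]
hinge_cutter []
twist_drill []
fitting_cutter []
countersink []
bench_stand [(0.95, array([ 0.5629, -0.2017, -0.0011]))]
magazine [(0.92, array([ 0.5555,  0.0661, -0.0017]))]
0.7
```

View pics/top0.png

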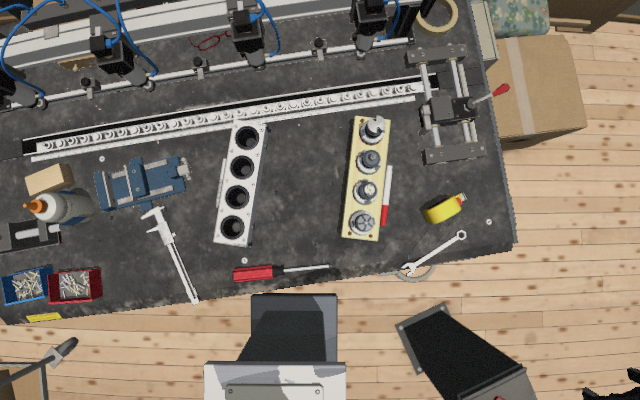

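View pics/side0.png

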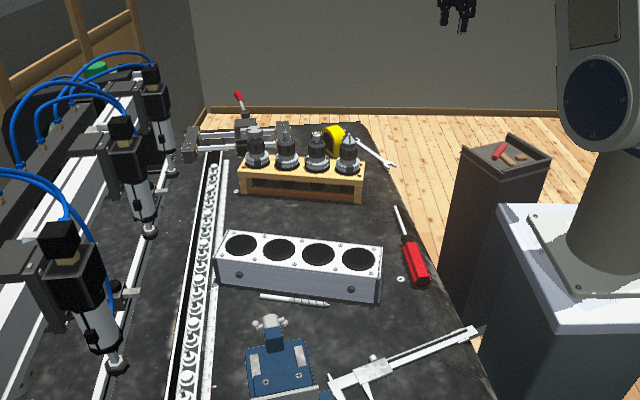

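The top view shows the magazine cups at about (247,137), (242,167), (237,197) and (232,227). The stand tools are at about (373,128), (369,160), (366,190) and (362,222), and the nearest is at the bottom. The side view agrees, with the magazine rims at about (240,245) to (358,260). Next I'll refine the cup positions from ellipses and a wrist view.

```bash
cat >> h.py <<'E'
def cups(pic,ctr,thr=60):
    """rim ellipse centres near predicted rim points"""
    g=pic["pixels"].max(2); out=[]
    for c in ctr:
        q=project(pic,[c+np.array(d) for d in ((.03,0,0),(-.03,0,0),(0,.03,0),(0,-.03,0))]);uv=project(pic,[c])[0]
        m=np.zeros(g.shape,np.uint8);cv2.fillConvexPoly(m,cv2.convexHull(q.astype(np.int32)),255)
        b=((g<thr)&(m>0)).astype(np.uint8)
        cs=[k for k in cv2.findContours(b,cv2.RETR_EXTERNAL,cv2.CHAIN_APPROX_NONE)[0] if len(k)>10]
        if not cs: out.append(None);continue
        e=cv2.fitEllipse(max(cs,key=cv2.contourArea))
        P=ray_z(pic,e[0],.064); d=np.linalg.norm(ray_z(pic,e[0],.064)-pic_eye(pic))
        out.append((P,max(e[1])*d/pic["mtx"][0][0]))
    return out
def pic_eye(p): return cam_world(p)[1]
def row(c,yaw,z): 
    return [np.array([c[0]+s*np.cos(yaw),c[1]+s*np.sin(yaw),z]) for s in (-.096,-.032,.032,.096)]
def Rdown(yaw,flip=1):
    x=np.array([np.cos(yaw),np.sin(yaw),0])*flip; z=np.array([0,0,-1.]); return np.column_stack([x,np.cross(z,x),z])
E
python3 - <<'E'
from h import *
print(np.round(monitor.read_tool_rot(),2), get_image("wrist")["mount"])
for n in ("top","side"):
    p=shoot(n)
    for r in cups(p,row([.556,.065],-.12,.064)): print(n,None if r is None else (np.round(r[0],4),round(r[1],4)))
for c,y in (([.556,.065],-.12),([.563,-.202],-.128)):
    for f in (1,-1):
        print(c,f,[np.round(q,2) if (q:=planner.solve_ik(k,Rdown(y,f))) is not None else None for k in (row(c,y,.082)[0],row(c,y,.26)[3])])
E
```

```text
[[ 0.96  0.3   0.  ]
 [ 0.3  -0.96 -0.  ]
 [-0.    0.   -1.  ]] [[-6.16786359e-05 -9.56837314e-01 -2.90624070e-01  7.51555928e-02]
 [ 9.99999381e-01  2.63904917e-04 -1.08109651e-03 -1.10385677e-03]
 [ 1.11113061e-03 -2.90623957e-01  9.56836705e-01 -1.41781976e-01]
 [ 0.00000000e+00  0.00000000e+00  0.00000000e+00  1.00000000e+00]]
top (array([0.4604, 0.0814, 0.064 ]), np.float64(0.0427))
top (array([0.5244, 0.0719, 0.064 ]), np.float64(0.0423))
top (array([0.5884, 0.0619, 0.064 ]), np.float64(0.0455))
top (array([0.6516, 0.053 , 0.064 ]), np.float64(0.0469))
side (array([0.4598, 0.082 , 0.064 ]), np.float64(0.0428))
side (array([0.523 , 0.0735, 0.064 ]), np.float64(0.0447))
side (array([0.5856, 0.0648, 0.064 ]), np.float64(0.0463))
side (array([0.6486, 0.0561, 0.064 ]), np.float64(0.0483))
[0.556, 0.065] 1 [array([ 0.14,  0.45,  2.06, -0.  ,  0.63,  1.83]), array([ 0.06,  0.44,  1.54, -0.  ,  1.17,  1.75])]
[0.556, 0.065] -1 [array([ 0.14,  0.45,  2.06, -0.  ,  0.63, -1.31]), array([ 0.06,  0.44,  1.54, -0.  ,  1.17, -1.39])]
[0.563, -0.202] 1 [array([-0.41,  0.49,  1.98, -0.  ,  0.67,  1.29]), array([-0.33,  0.5 ,  1.44, -0.  ,  1.2 ,  1.37])]
[0.563, -0.202] -1 [array([-0.41,  0.49,  1.98, -0.  ,  0.67, -1.85]), array([-0.33,  0.5 ,  1.44, -0.  ,  1.2 , -1.77])]
```

```bash
python3 - <<'E'
from h import *
print(monitor.read_time())
for i,(c,y) in enumerate((([.5630,-.2020],-.128),([.555,.068],-.142))):
    bot.move_pose([c[0],c[1],.38],Rdown(y,-1))
    p=shoot("wrist"); cv2.imwrite(f"pics/w{i}.png",p["pixels"])
    if i==0:
        for l in TOOLS+["bench_stand"]:
            print(l,find(p,l)[:2])
        m=finder.outline_of(p,"bench_stand")
        o=p["pixels"].copy()
    else:
        print(find(p,"magazine"))
        for r in cups(p,row(c,y,.064)): print(None if r is None else (np.round(r[0],4),round(r[1],4)))
print(monitor.read_time(),monitor.read_contact_force())
E
```

```text
0.85
hinge_cutter [(0.56, array([ 0.66  , -0.2113,  0.0046]))]
twist_drill [(0.61, array([ 5.948e-01, -2.034e-01,  1.000e-04]))]
fitting_cutter [(0.76, array([ 0.5278, -0.1989,  0.0018]))]
countersink [(0.98, array([ 0.4669, -0.1891,  0.0014]))]
bench_stand [(0.79, array([ 0.5611, -0.1949, -0.0051]))]
[(0.6, array([ 0.5499,  0.0686, -0.0018]))]
(array([0.4585, 0.084 , 0.064 ]), np.float64(0.0514))
(array([0.521 , 0.0749, 0.064 ]), np.float64(0.0463))
(array([0.5862, 0.0648, 0.064 ]), np.float64(0.0419))
(array([0.6491, 0.0546, 0.064 ]), np.float64(0.0451))
4.3917 [ 0.1487165   0.13524781 -0.53816968]
```

View pics/w0.png

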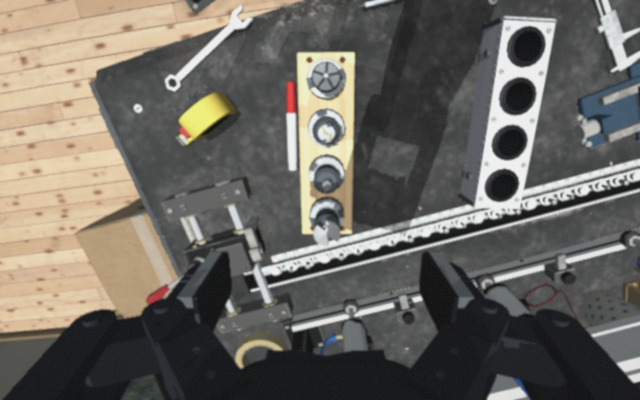

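View pics/w1.png

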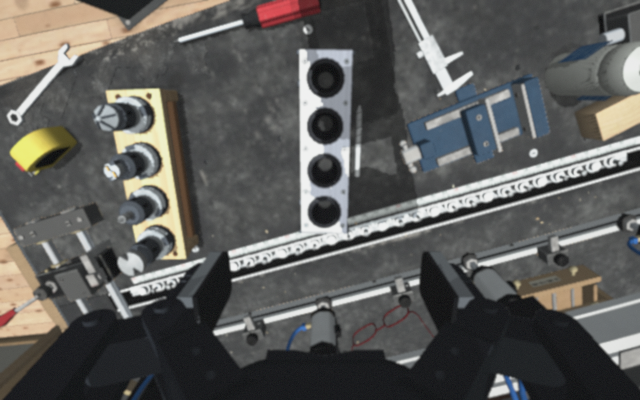

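The wrist view over the stand shows the countersink nearest at (326,78) and the hinge cutter farthest at (326,220). The second view shows the empty cups at (325,77) to (323,211). The magazine fit is consistent across all three cameras. I'll check the stand fit with overlays.

```bash
cat >> h.py <<'E'
MAG=([.5547,.0686],-.145)
E
python3 - <<'E'
from h import *
S=([.5629,-.2014],-.122)
a=np.linspace(0,2*np.pi,60)
bot.move_pose(np.array([*row(*S,0)[0][:2],.30]),Rdown(S[1],-1))
ims=[]
for n,sc in (("wrist",1),("top",3)):
    p=shoot(n); o=cv2.resize(p["pixels"],None,fx=sc,fy=sc,interpolation=cv2.INTER_CUBIC)
    def dr(pts,col): cv2.polylines(o,[np.round((project(p,pts)+.5)*sc-.5).astype(np.int32)],True,col,1)
    for c in row(*S,0):
        for r,z,col in ((.025,.079,(0,0,255)),(.018,.118,(0,255,0))): dr([c+[r*np.cos(t),r*np.sin(t),z] for t in a],col)
    R=Rdown(S[1]); ctr=np.array([*S[0],0])
    dr([ctr+R[:,0]*i*.13+R[:,1]*j*.038+[0,0,.064] for i,j in((1,1),(1,-1),(-1,-1),(-1,1))],(255,0,255))
    if n=="top": u=(project(p,[ctr])[0]*sc).astype(int); o=o[u[1]-230:u[1]+230,u[0]-150:u[0]+150]
    ims.append(cv2.resize(o,None,fx=400/o.shape[0]*1.15,fy=400/o.shape[0]*1.15) if n=="top" else o)
    cv2.imwrite(f"pics/ov_{n}.png",ims[-1])
    for l in TOOLS: print(n,l,find(p,l)[:1])
E
```

```text
wrist hinge_cutter [(0.8, array([ 0.6582, -0.2134,  0.0047]))]
wrist twist_drill [(0.66, array([ 0.5914, -0.2052,  0.0007]))]
wrist fitting_cutter [(0.89, array([ 0.5268, -0.1952,  0.0012]))]
wrist countersink [(0.6, array([ 0.4674, -0.1905, -0.0021]))]
top hinge_cutter [(0.72, array([ 6.542e-01, -2.159e-01,  6.000e-04]))]
top twist_drill [(0.7, array([ 0.5931, -0.2068,  0.0051]))]
top fitting_cutter [(0.47, array([ 0.5315, -0.2011,  0.0095]))]
top countersink []
```

View pics/ov_wrist.png

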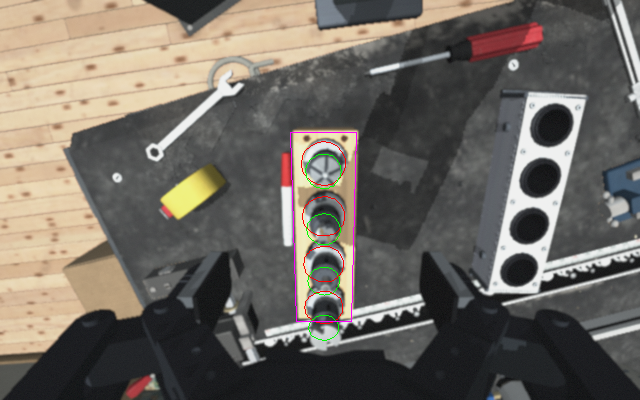

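View pics/ov_top.png

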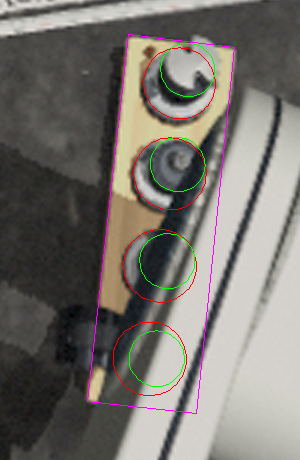

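The overlays fit: in the wrist view the collar and stand outlines coincide, and the top view suggests a shift of about 1–2 mm, so I'll take the middle. First transfer now.

```bash
cat >> h.py <<'E'
ST=([.5623,-.2008],-.125)
ZG=.082; ZU=.235
def pick(i):
    c=row(*ST,0)[i]; R=Rdown(ST[1],-1); P=lambda z:np.array([c[0],c[1],z])
    eoat.gripper_to(.075)
    bot.move_pose(P(ZU),R); bot.line_to(P(ZG+.02),R,max_speed=.15); bot.line_to(P(ZG),R,max_speed=.06)
    f0=np.array(monitor.read_contact_force())
    eoat.gripper_to(.030)
    print("grip",round(monitor.read_width(),4),round(float(np.max(monitor.read_finger_force())),1),"F",np.round(f0,1),np.round(monitor.read_contact_force(),1),np.round(monitor.read_tool_pos(),4))
    bot.line_to(P(ZG+.03),R,max_speed=.06); bot.line_to(P(ZU),R,max_speed=.15)
    print("held",round(monitor.read_width(),4),np.round(monitor.read_contact_force(),1),"t",round(monitor.read_time(),1))
def place(j,off=(0,0)):
    c=row(*MAG,0)[j]; R=Rdown(MAG[1],-1); P=lambda z:np.array([c[0]+off[0],c[1]+off[1],z])
    bot.move_pose(P(ZU),R); bot.line_to(P(ZG+.03),R,max_speed=.12)
    bot.hold(.2); f0=np.array(monitor.read_contact_force()); z=ZG+.03
    for z in np.append(np.arange(ZG+.025,ZG+.003,-.005),[ZG+.003,ZG+.0015,ZG,ZG-.001,ZG-.002]):
        bot.line_to(P(z),R,max_speed=.05); f=np.array(monitor.read_contact_force())-f0
        if f[2]>4 or np.linalg.norm(f[:2])>4: print("contact",round(z-ZG,4),np.round(f,1))
        if f[2]>8: break
    print("end",round(z-ZG,4),np.round(f,1)); return f,P,R
def release(P,R):
    eoat.gripper_to(.075); bot.line_to(P(ZG+.02),R,max_speed=.06); bot.line_to(P(ZU),R,max_speed=.2)
    print("rel F",np.round(monitor.read_contact_force(),1),"t",round(monitor.read_time(),1))
E
python3 - <<'E'
from h import *
pick(0)
f,P,R=place(3)
p=shoot("side");cv2.imwrite("pics/pl0.png",p["pixels"][150:350,150:450].repeat(2,0).repeat(2,1))
print(monitor.read_time())
E
```

```text
grip 0.0348 59.2 F [ 1.   1.1 -0.3] [1.  1.7 5.6] [ 0.4675 -0.1888  0.0825]
held 0.0347 [-0.3  0.7 -5.1] t 10.2
contact 0.0 [-1.7 -4.7  7.5]
contact -0.001 [-5.2 -5.1 13.2]
end -0.001 [-5.2 -5.1 13.2]
15.0333
```

View pics/pl0.png

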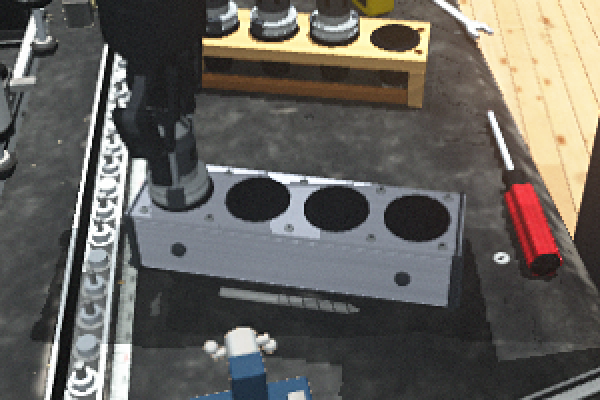

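In the crop the collar is down on the far cup at about (182,190) and the tool is upright. Release it and check.

```bash
python3 - <<'E'
from h import *
c=row(*MAG,0)[3];R=Rdown(MAG[1],-1)
release(lambda z:np.array([c[0],c[1],z]),R)
pick(1)
p=shoot("side");cv2.imwrite("pics/rel0.png",p["pixels"][100:350,150:450].repeat(2,0).repeat(2,1))
for l in TOOLS: print(l,find(p,l)[:1])
E
```

```text
rel F [-0.3 -0.7 -0.8] t 16.8
grip 0.0349 59.3 F [-0.2  0.1 -0.5] [ 0.5 -0.   4.1] [ 0.5309 -0.1968  0.0825]
held 0.0347 [-0.1 -0.2 -5.1] t 21.7
hinge_cutter []
twist_drill []
fitting_cutter [(0.94, array([ 0.5334, -0.2012,  0.1534]))]
countersink []
```

View pics/rel0.png

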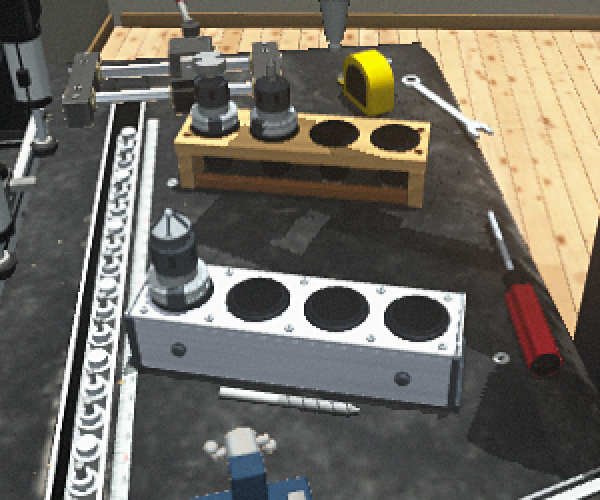

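The countersink stands in the far magazine cup, with its point at about (168,210) and its collar at (182,290). Two stand cups are now empty. Next I'll place the second tool and check seating with a projected overlay.

```bash
cat >> h.py <<'E'
def overlay(name,js):
    p=shoot("side"); o=p["pixels"].repeat(3,0).repeat(3,1).copy(); a=np.linspace(0,2*np.pi,60)
    for c in [row(*MAG,0)[j] for j in js]:
        for r,z,col in ((.025,.064,(0,0,255)),(.025,.079,(0,0,255)),(.018,.118,(0,255,0)),(.001,.141,(255,0,255))):
            cv2.polylines(o,[np.round(project(p,[c+[r*np.cos(t),r*np.sin(t),z] for t in a])*3+1).astype(np.int32)],True,col,1)
    cv2.imwrite(name,o[540:960,600:1200])
E
python3 - <<'E'
from h import *
f,P,R=place(2); release(P,R); bot.line_to(P(.3),R)
overlay("pics/ov2.png",[2,3])
E
```

```text
contact 0.0 [-2.1 -0.7  6.7]
contact -0.001 [-3.5 -2.4 14.9]
end -0.001 [-3.5 -2.4 14.9]
rel F [-0.3 -0.1 -0.8] t 28.4
```

View pics/ov2.png

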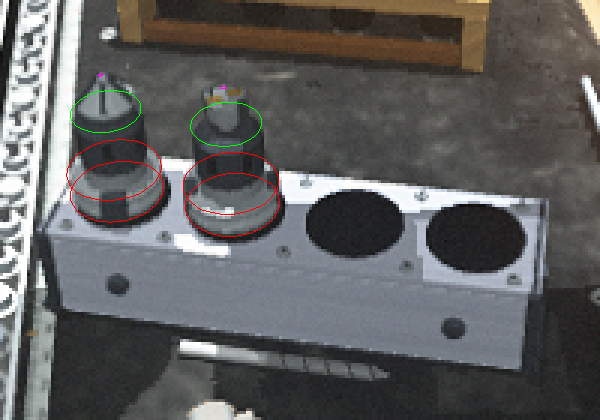

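Both tools match the projected seated pose, with tips at about (100,76) and (224,90) and collars on the rims. Continue with the last two.

```bash
python3 - <<'E'
from h import *
for i in (2,3):
    pick(i); f,P,R=place(3-i); release(P,R)
bot.line_to(P(.33),R)
overlay("pics/ov4.png",[0,1,2,3]); p=shoot("top")
for l in TOOLS: print(l,find(p,l)[:1],find(get_image("side"),l) if 0 else "")
print(monitor.read_time())
E
```

```text
grip 0.0346 59.4 F [ 0.8 -0.4  0. ] [-0.2 -0.   2.7] [ 0.5943 -0.2048  0.0825]
held 0.0346 [ 0.6  0.4 -5.1] t 33.9
contact 0.0 [-0.5 -0.7  5.7]
contact -0.001 [-4.1 -1.2 16.4]
end -0.001 [-4.1 -1.2 16.4]
rel F [-0.7  0.2 -0.7] t 40.4
grip 0.0347 59.4 F [-0.2 -0.5  0.4] [-0.7 -0.2  3.2] [ 0.6578 -0.2129  0.0825]
held 0.0349 [ 0.2  0.5 -4.3] t 45.4
contact 0.0 [-0.1  0.3  8.1]
end 0.0 [-0.1  0.3  8.1]
rel F [ 0.7  0.6 -0.4] t 51.9
hinge_cutter [(0.63, array([0.4583, 0.0798, 0.    ]))] 
twist_drill [(0.73, array([0.5245, 0.0709, 0.0065]))] 
fitting_cutter [(0.9, array([0.586 , 0.0605, 0.0088]))] 
countersink [(0.78, array([0.6508, 0.0554, 0.0077]))] 
52.9833
```

View pics/ov4.png

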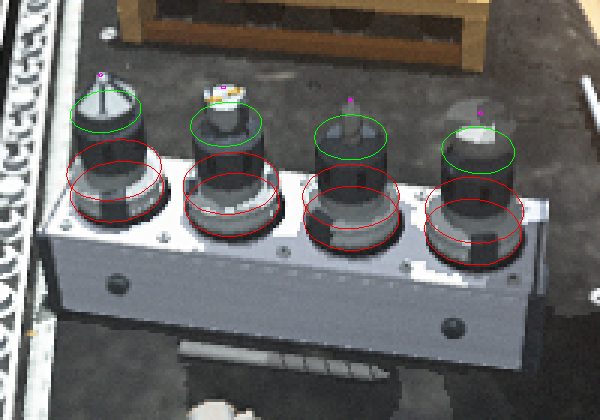

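All four tools are seated upright, with collars on the rims at about (118,200), (234,212), (352,225) and (475,240). The order is reversed as asked.

```bash
python3 -c "
from h import *
print(job.close_job())"
```

```text
the job is handed in; nothing more can be done
None
```

Job handed in at about 53 s: all four tools are upright and seated in the magazine in reverse order, far to near: countersink, fitting cutter, twist drill, hinge cutter.

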